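# Load a test cassette on the reader and key in the reading

## Robot

A 6-joint arm with a two-finger parallel gripper is mounted at the origin on the work surface. World frame = base frame: x ahead of the robot, y to its left, z up, the work surface at z = 0. Lengths are in m, angles in rad, forces in N, time in s.
With the tool pointing down it reaches from about 0.25 to 0.85 m from the base axis. Payload 12.5 kg.
Tool frame: the origin (TCP) lies on the centre line of the jaws, within the pads' length; the fingertips stand 14 mm ahead of it and the grasp point (between the pads) lies 5 mm behind it; z points along the fingers, x is the direction in which the jaws open and shut, and the axes are right-handed (so a half turn about z gives the same grasp; the last joint's range is limited). The gripper opens to 93 mm and grips with 3 to 60 N. Pads are 15 mm wide; open, the fingers measure 128 mm over their backs; the gripper's body (75 mm by 188 mm) begins 65 mm behind the grasp point.
Start: joints at [1.163, 0.351, 1.652, -0, 1.139, -0.085], TCP at [0.174, 0.522, 0.202] pointing down, gripper open.
Joint ranges: [-2.75, 2.75], [-0.79, 2.1], [0.01, 2.65], [-1.57, 4.71], [0.07, 3.14], [-2.87, 2.87]. Speed limits (rad/s): [2.22, 2.22, 2.79, 3.14, 3.14, 3.14].

## Interface

Orientations are given as a unit quaternion [w, x, y, z].
In Python, from plant import telemetry, cams, env gives the robot as it stands. The module is installed in compiled form; this text tells all that it offers.
- The arm moves only by the tool move_arm, never from a script. Its argument "series" is text: rows parted by semicolons, each of 4 numbers parted by spaces: the shift along the world's x, y, z in m, then the turn about the world's z in degrees. In form: x y z roll; .... A call has 1 to 12 rows; each row shifts and turns the pose as measured when the row begins; what a row does not reach is not made up. A row lasts 1/8 s, in which the tool goes at most 62.5 mm and 10.7 degrees, less where a joint would pass 70% of its speed; a pose out of reach is approached as far as the arm can. A call with a gripper value outside its range is refused whole. "fingers" is the finger opening in m, from 0 to 0.093, set as the call begins (left out, the last holds). The fingers move at their own pace and stop on an object; the grip force is fixed at half the most. Time passes only in rows, so rows that do not move let the fingers close. It gives the time, the measured TCP pose, the force and the opening at its end, in the units of the state.
- telemetry.state(): the state, without advancing time (a new reading comes with each control period).
- cams.snapshot(name): name is "scene" or "top"; returns the picture (400x640x3 uint8, blue, green, red); there is no depth.
- cams.camera_info(name): a dict with "camera_matrix" (3x3 intrinsics, pixels), "k1" (the pictures are not rectified: a ray, as slopes to the right and down, at radius r is drawn at 1 + k1 r^2 times it, then the intrinsics apply), "R" (3x3) and "t" (3): a world point X has camera coordinates R X + t. Camera axes: x right, y down, z forward; pixel columns grow to the right and rows downward; lengths in m; the calibration is good to about 2 mm. A picture is of the moment at which its call begins. camera_info takes no time and is no camera call.
- env.hand_in(): hands the job in, once; it reports no verdict.
The state is a dict: "clock": time; "joint_pos": joint angles; "joint_vel": joint speeds; "tau": joint torques, N m; "tcp_pos": TCP position; "ee_rot": TCP orientation; "ft_force": force on the tool from outside, world axes, zero at the start; "moment": the same for the moment, N m; "finger_gap": finger opening in m.
Only numpy, scipy, OpenCV 4.12 (cv2) and the standard library are available. Lean on these libraries where they do the work, as an engineer would, in place of code of your own. Each camera call takes 0.05 s, during which the arm holds its last target. There are 200 camera calls.

## Task

Lay the white test cassette flat, window side up, along the narrow sloped rail of the teal reading stand, centred on it and with its lower end against the orange stop, and let go. Then, on the key box, press the white key, then the blue, then the green, one at a time: each gently but fully down to its stop, and let it come back up before the next. Do not press the red key, do not press any key before the cassette is in place, and leave the bottle, the tape roll and the carton where they are.

Things in the scene. Friction and masses are not known exactly. Their poses are not given: they have to be found in the camera images.
- cassette: white rapid-test cassette, a loose flat plastic piece 76 x 26 x 9 mm (30 g) with a printed window, starting flat on the bench. Origin: centre of its underside; x along its length, z up through its thickness. Either end may point down the slope.
- rest: narrow aluminium rail on the teal stand: 88 mm long, 20 mm wide (narrower than the cassette), top sloping 22 degrees, low end towards the robot, with an orange stop there 6 mm above the rail top. Origin: on the rail top, mid-width, at the stop's inner face, 55 mm above the bench; x up the slope, y across, z out of the surface. A cassette lying home has its origin at x = 38 mm, y = 0, z = 0.
- stand: teal reading stand that carries the rail, fixed to the bench; footprint 170 x 90 mm. Its teal reading head, 70 mm wide and 56 mm tall, stands behind the rail's high end, its face 104 mm level from the stop; the rail's sides are free for fingers. Origin: on the bench under the rail's middle; x away from the robot side, up the slope.
- keybox: cream key box with a black sloped panel, fixed to the bench; 172 mm wide, panel 105 mm along the slope, tilted 30 degrees with the low edge towards the robot side. Origin: on the bench under the panel's centre; the centre of the panel's surface is 47 mm above it. Four round keys (white, blue, green, red) stand in one row across the panel, 38 mm apart, in an order that differs from start to start.
- pod_white: place of the white key on the key box: origin on the panel's surface, on the key's axis; z out of the panel along the key's axis, x up the slope. It carries a white round cap 24 mm across on a stem. Each stem is set to its own height: the top of the unpressed cap stands anywhere from 10 to 20 mm above this origin along z (not reported: feel for it).
- key_white (a joint): how far the white key is pressed along its axis, m: 0 up, 0.006 fully down on its rubber-cushioned stop. The spring needs 1.5 N to start and 5 N to reach the stop; from 7 N the stop itself yields a little, stiffly (9 N per mm).
- pod_blue: place of the blue key on the key box: origin on the panel's surface, on the key's axis; z out of the panel along the key's axis, x up the slope. It carries a blue round cap 24 mm across on a stem. Each stem is set to its own height: the top of the unpressed cap stands anywhere from 10 to 20 mm above this origin along z (not reported: feel for it).
- key_blue (a joint): how far the blue key is pressed along its axis, m: 0 up, 0.006 fully down on its rubber-cushioned stop. The spring needs 1.5 N to start and 5 N to reach the stop; from 7 N the stop itself yields a little, stiffly (9 N per mm).
- pod_green: place of the green key on the key box: origin on the panel's surface, on the key's axis; z out of the panel along the key's axis, x up the slope. It carries a green round cap 24 mm across on a stem. Each stem is set to its own height: the top of the unpressed cap stands anywhere from 10 to 20 mm above this origin along z (not reported: feel for it).
- key_green (a joint): how far the green key is pressed along its axis, m: 0 up, 0.006 fully down on its rubber-cushioned stop. The spring needs 1.5 N to start and 5 N to reach the stop; from 7 N the stop itself yields a little, stiffly (9 N per mm).
- pod_red: place of the red key on the key box: origin on the panel's surface, on the key's axis; z out of the panel along the key's axis, x up the slope. It carries a red round cap 24 mm across on a stem. Each stem is set to its own height: the top of the unpressed cap stands anywhere from 10 to 20 mm above this origin along z (not reported: feel for it).
- key_red (a joint): how far the red key is pressed along its axis, m: 0 up, 0.006 fully down on its rubber-cushioned stop. The spring needs 1.5 N to start and 5 N to reach the stop; from 7 N the stop itself yields a little, stiffly (9 N per mm).
- bottle: bystander: amber bottle with a white cap, 56 mm across, 110 mm tall, loose. Origin: centre of its underside.
- tape: bystander: roll of white tape lying flat, 60 mm across, 25 mm tall, loose. Origin: centre of its underside.
- carton: bystander: small blue carton 55 x 85 x 60 mm, loose. Origin: centre of its underside.
Not all that is in view belongs to the job. Several things look just like the cassette: the one meant starts farthest to the robot's left.

How it is judged:
On the way, in this order (a step that is already met when the one before it is completed fails the run):
1. the cassette lies let go on the sloped rail, against the stop (x of cassette in the frame of rest between 0.033 and 0.044 m and y of cassette in the frame of rest between -0.007 and 0.007 m and z of cassette in the frame of rest between -0.003 and 0.004 m and angle between the x axis of cassette and the x axis of rest, either way round below 0.14 rad and angle between cassette's own z axis and vertical below 0.5 rad and angle between the z axis of cassette and the z axis of rest, either way round below 0.1 rad and contact force between cassette and the fingers below 0.1 N and linear speed of cassette below 0.02 m/s), for 0.2 s.
2. the white key alone is pressed fully down (over 4.8 of its 6 mm) (value of joint key_white above 0.0048 m and value of joint each of key_blue, key_green, key_red below 0.0015 m), for 0.05 s.
3. the white key has come back up (value of joint each of key_white, key_blue, key_green, key_red below 0.0015 m), for 0.05 s.
4. the blue key alone is pressed fully down (over 4.8 of its 6 mm) (value of joint key_blue above 0.0048 m and value of joint each of key_white, key_green, key_red below 0.0015 m), for 0.05 s.
5. the blue key has come back up (all of step 3), for 0.05 s.
6. the green key alone is pressed fully down (over 4.8 of its 6 mm) (value of joint key_green above 0.0048 m and value of joint each of key_white, key_blue, key_red below 0.0015 m), for 0.05 s.
7. the green key has come back up (all of step 5), for 0.05 s.
At the end, for the whole second after the job is handed in: The cassette lies released and at rest on the rail: its centre 33 to 44 mm up from the stop, within 7 mm of the rail's midline and -3 to 4 mm of its surface, lengthwise within 0.14 rad and flat on the slope within 0.1 rad, right side up; all four keys are up (under 1.5 mm) (all of step 7 and x of cassette in the frame of rest between 0.033 and 0.044 m and y of cassette in the frame of rest between -0.007 and 0.007 m and z of cassette in the frame of rest between -0.003 and 0.004 m and angle between the x axis of cassette and the x axis of rest, either way round below 0.14 rad and angle between cassette's own z axis and vertical below 0.5 rad and angle between the z axis of cassette and the z axis of rest, either way round below 0.1 rad and linear speed of cassette below 0.02 m/s); the robot touches nothing.
It fails at once if the red key is pressed (over 2 mm) (value of joint key_red above 0.002 m).
It fails at once if a key is pressed (over 2.5 mm) while the cassette is not on its rail (value of joint any of key_white, key_blue, key_green above 0.0025 m and distance between cassette and rest above 0.055 m).
It fails at once if a key is pushed with more than 25 N (contact force between any of pod_white, pod_blue, pod_green, pod_red and anything else above 25 N).
It fails at once if the bottle, tape or carton is moved by more than 20 mm (distance of any of bottle, tape, carton from where it was at the start of the episode above 0.02 m).
It also fails if it takes over 56 s, if anything falls off the work surface, if the arm or the gripper's body presses on something with over 40 N, if the wrist force passes 120 N, or if a joint passes its speed limit or range.

## Working session

There is one attempt and no reset: what is moved stays moved. The work goes in short steps, Python scripts to look and compute and a tool call to move; the robot and the scene stay as the last step left them, time stands still between calls to the robot, and variables do not carry over. Pictures are saved under pics/ and viewed, about 8 in all and at most 12, crops included, and the job is handed in when it is done.

Besides the shell and the picture viewer there is one more tool, called after "Call:" in YAML: its name, and indented under it one key for each argument. move_arm: Moves the arm, as the interface text tells. Its arguments: {"type":"object","properties":{"series":{"type":"string"},"fingers":{"type":"number"}},"required":["series"]}

```bash
mkdir -p pics; python3 - <<'E'
from plant import telemetry, cams, env
import cv2
for n in ("scene","top"):
    cv2.imwrite(f"pics/{n}0.png",cams.snapshot(n)); i=cams.camera_info(n); print(n,i)
print(telemetry.state())
E
```

```text
scene {'camera_matrix': array([[377.1797375 ,   0.        , 321.87148632],
       [  0.        , 377.1797375 , 199.28680634],
       [  0.        ,   0.        ,   1.        ]]), 'k1': -0.06034176393168295, 'R': array([[-0.74702243,  0.66479145, -0.00313189],
       [ 0.54567288,  0.61046499, -0.57408501],
       [-0.3797349 , -0.43056337, -0.81878971]]), 't': array([ 0.43215313, -0.29518115,  1.05389235])}
top {'camera_matrix': array([[443.70549064,   0.        , 319.21346221],
       [  0.        , 443.70549064, 212.20736795],
       [  0.        ,   0.        ,   1.        ]]), 'k1': -0.09336849536475593, 'R': array([[ 0.01177868, -0.99992725, -0.00259944],
       [-0.98966768, -0.01128625, -0.14293531],
       [ 0.14289558,  0.00425617, -0.98972862]]), 't': array([0.01339232, 0.56199316, 1.13087685])}
{'clock': 0.1, 'joint_pos': array([ 1.16341141e+00,  3.51195438e-01,  1.65234468e+00,  1.61504781e-05,
        1.13911409e+00, -8.46263109e-02]), 'joint_vel': array([-9.13593880e-04,  7.69537069e-04, -2.76010955e-03,  8.83674756e-04,
        1.46290208e-03,  3.61414785e-06]), 'tau': array([-4.70874038e-04, -4.98023236e+01, -2.85706151e+01,  6.99944654e-02,
        2.38662382e-02, -2.77570734e-05]), 'tcp_pos': array([0.17430702, 0.52130503, 0.20135397]), 'ee_rot': array([ 2.66323289e-04,  8.11538653e-01,  5.84298497e-01, -4.59183693e-04]), 'ft_force': array([-0.04876691, -0.36626752,  0.54928362]), 'moment': array([ 0.01451818,  0.02825346, -0.01664263]), 'finger_gap': 0.09297411115983592}
```

View pics/scene0.png

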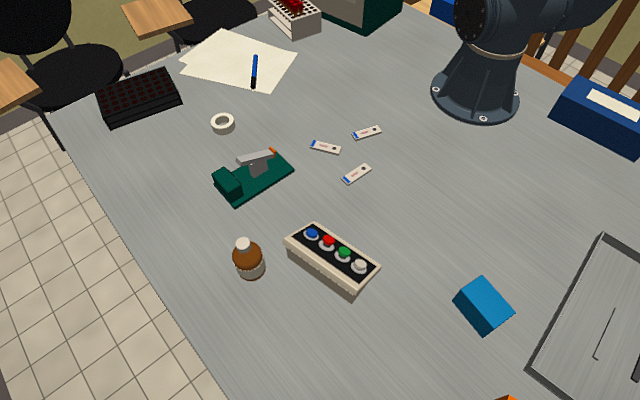

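View pics/top0.png

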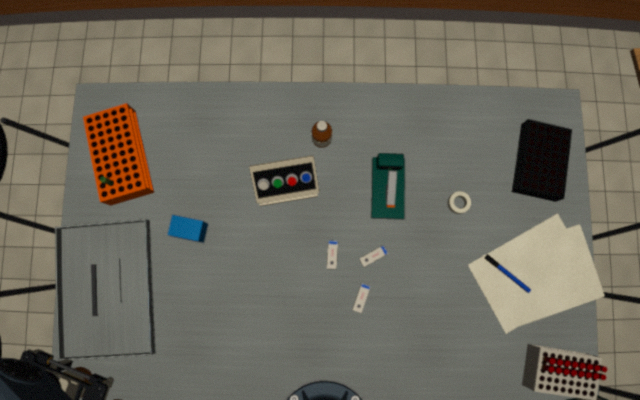

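Candidates for the cassette in the top picture are (332,254), (373,256) and (361,298). World +y is image-left, so the farthest to the robot's left should be (332,254). I'll check with a crop and compute world positions.

```bash
cat > h.py <<'E'
import numpy as np, cv2
from plant import cams
def ray(n,u,v):
    i=cams.camera_info(n);K=i["camera_matrix"]
    p=cv2.undistortPoints(np.array([[[u,v]]],float),K,np.array([i["k1"],0,0,0,0.]),
        ).ravel()
    R=i["R"];return -R.T@i["t"],R.T@np.array([p[0],p[1],1])
def at(n,u,v,z):
    o,d=ray(n,u,v);return o+d*(z-o[2])/d[2]
def proj(n,X):
    i=cams.camera_info(n)
    return cv2.projectPoints(np.array(X,float).reshape(-1,1,3),cv2.Rodrigues(i["R"])[0],i["t"],i["camera_matrix"],np.array([i["k1"],0,0,0,0.]))[0].reshape(-1,2)
def crop(src,x,y,w,h,k,out):
    cv2.imwrite(out,cv2.resize(src[y:y+h,x:x+w],None,fx=k,fy=k,interpolation=cv2.INTER_CUBIC))
E
python3 - <<'E'
from h import *
t=cv2.imread("pics/top0.png");s=cv2.imread("pics/scene0.png")
crop(t,240,140,180,180,4,"x.png"); a=cv2.imread("x.png")
crop(t,240,145,180,140,4.4,"pics/tc.png")
crop(s,200,110,200,190,4,"x.png");crop(s,205,125,190,145,4.1,"pics/sc.png")
for n,l in (("top",[(332,254),(373,256),(361,298)]),("scene",[(325,147),(367,132),(357,174)])):
    for p in l: print(n,p,at(n,*p,0.009).round(4))
E
```

```text
top (332, 254) [ 0.4537 -0.0155  0.009 ]
top (373, 256) [ 0.4495 -0.1254  0.009 ]
top (361, 298) [ 0.3381 -0.0933  0.009 ]
scene (325, 147) [ 0.4557 -0.1263  0.009 ]
scene (367, 132) [ 0.3414 -0.0937  0.009 ]
scene (357, 174) [ 0.4571 -0.0132  0.009 ]
```

View pics/tc.png

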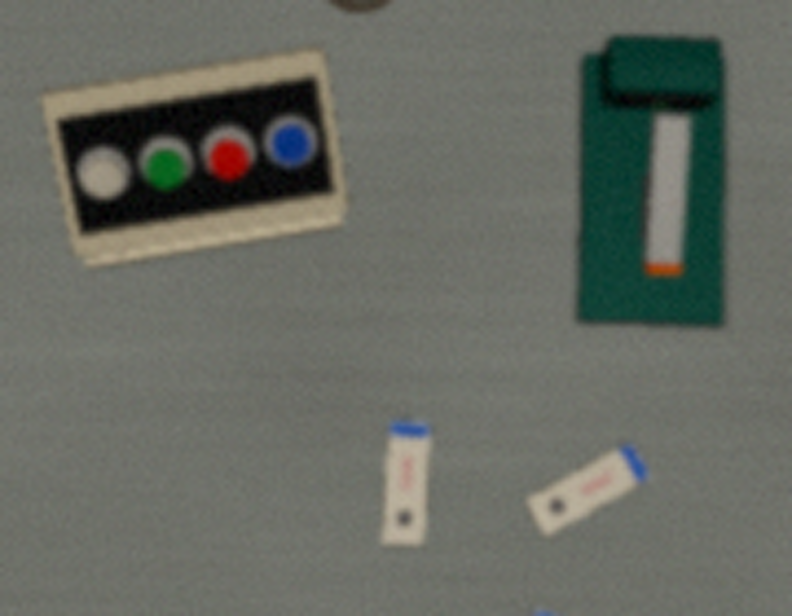

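View pics/sc.png

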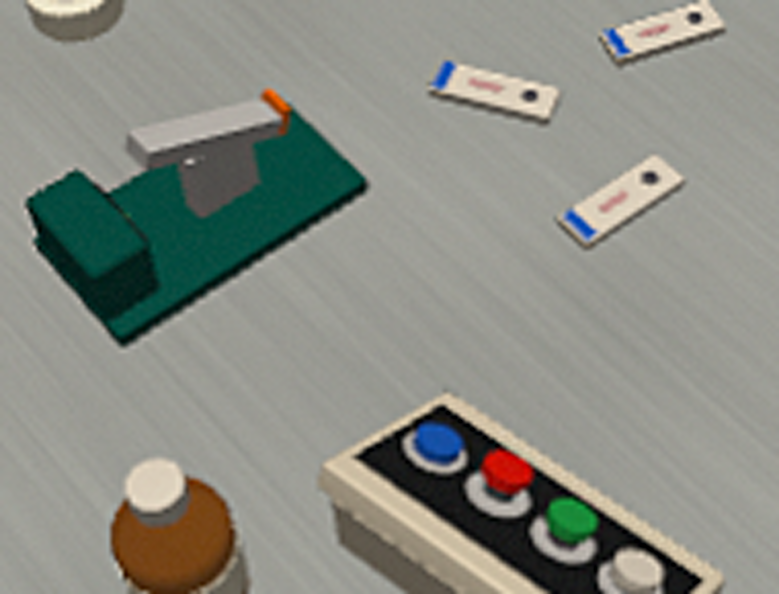

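```bash
cat > m.py <<'E'
from h import *
T=lambda x,y,z:at("top",(x+.5)/4.4-.5+240,(y+.5)/4.4-.5+145,z)
S=lambda x,y,z:at("scene",(x+.5)/4.1-.5+205,(y+.5)/4.1-.5+125,z)
def tri(a,b):
    (o1,d1),(o2,d2)=(ray("top",(a[0]+.5)/4.4-.5+240,(a[1]+.5)/4.4-.5+145),ray("scene",(b[0]+.5)/4.1-.5+205,(b[1]+.5)/4.1-.5+125))
    A=np.stack([d1,-d2],1);s=np.linalg.lstsq(A,o2-o1,rcond=None)[0]
    p,q=o1+s[0]*d1,o2+s[1]*d2;return (p+q)/2,np.linalg.norm(p-q)
E
python3 - <<'E'
from m import *
np.set_printoptions(suppress=True,precision=4)
c=[T(*p,.009) for p in ((392,422),(430,426),(424,545),(381,544))]
print("cassette top",c,np.mean(c,0)); d=(c[0]+c[1]-c[2]-c[3])/2; print(np.linalg.norm(d),np.degrees(np.arctan2(d[1],d[0])))
c=[S(*p,.009) for p in ((658,155),(684,180),(588,246),(558,217))]
print("cassette scene",c,np.mean(c,0)); d=(c[2]+c[3]-c[0]-c[1])/2; print(np.linalg.norm(d),np.degrees(np.arctan2(d[1],d[0])))
# rail
lo=[T(647,263,.055),T(684,265,.055)]; hi=[T(655,113,.088),T(692,113,.088)]
print("rail",lo,hi); d=sum(hi)/2-sum(lo)/2; print(sum(lo)/2,d,np.degrees(np.arctan2(d[1],d[0])))
lo=[S(264,97,.055),S(287,124,.055)];hi=[S(128,140,.088),S(150,162,.088)]
print("rail S",lo,hi);d=sum(hi)/2-sum(lo)/2; print(sum(lo)/2,d,np.degrees(np.arctan2(d[1],d[0])))
b=[T(578,323,.008),T(723,326,.008)];print("base",b)
for n,a,bb in (("white",(103,173),(638,570)),("green",(165,170),(572,520)),("red",(228,160),(508,470)),("blue",(291,145),(438,441))):
    print(n,*tri(a,bb))
P=[(T(*p,z)) for p,z in (((58,120),.073),((315,78),.073),((333,192),.021),((82,235),.021))]
print(P,np.mean(P,0)); e=P[0]-P[1]; print(np.degrees(np.arctan2(e[1],e[0]))-90, np.linalg.norm(e))
E
```

```text
cassette top [array([ 0.4897, -0.0064,  0.009 ]), array([ 0.4876, -0.0296,  0.009 ]), array([ 0.4153, -0.0264,  0.009 ]), array([ 0.4156, -0.0004,  0.009 ])] [ 0.452  -0.0157  0.009 ]
0.07338253366294817 -3.572801337417626
cassette scene [array([ 0.4177, -0.0254,  0.009 ]), array([ 0.42  , -0.0022,  0.009 ]), array([ 0.4943, -0.0047,  0.009 ]), array([ 0.4927, -0.0308,  0.009 ])] [ 0.4562 -0.0158  0.009 ]
0.07474705376859604 -2.9946678385173042
rail [array([ 0.5824, -0.1565,  0.055 ]), array([ 0.5814, -0.1786,  0.055 ])] [array([ 0.6659, -0.1572,  0.088 ]), array([ 0.6662, -0.179 ,  0.088 ])]
[ 0.5819 -0.1675  0.055 ] [ 0.0842 -0.0006  0.033 ] -0.4145971732898887
rail S [array([ 0.5828, -0.1775,  0.055 ]), array([ 0.5855, -0.1528,  0.055 ])] [array([ 0.6694, -0.1738,  0.088 ]), array([ 0.6694, -0.1537,  0.088 ])]
[ 0.5841 -0.1651  0.055 ] [0.0853 0.0014 0.033 ] 0.9443627886619848
base [array([ 0.5521, -0.1205,  0.008 ]), array([ 0.5513, -0.2102,  0.008 ])]
white [0.6327 0.168  0.0592] 0.0007947048840314637
green [0.636  0.1302 0.0571] 0.0030793542556840645
red [0.6417 0.0926 0.0606] 0.0028434056489166307
blue [0.6531 0.0554 0.0528] 0.00287127572411065
[array([0.6614, 0.1942, 0.073 ]), array([0.6884, 0.0422, 0.073 ]), array([0.63  , 0.0314, 0.021 ]), array([0.6014, 0.1852, 0.021 ])] [0.6453 0.1133 0.047 ]
10.084960011305157 0.15440014724294526
```

Call:
move_arm:
  series: "0.02 -0.045 0 2; 0.024 -0.045 0 2; 0.024 -0.045 0 2; 0.024 -0.045 0 2; 0.024 -0.045 0 2; 0.024 -0.045 0 2; 0.024 -0.045 0 2; 0.024 -0.045 0 1; 0.024 -0.045 0 0; 0.024 -0.045 0 0; 0.022 -0.045 0 0; 0.02 -0.04 0 0"
  fingers: 0.06

```text
clock: 1.6
tcp_pos: [0.4561, -0.0306, 0.1996]
ee_rot: [0.001, 0.724, 0.69, -0.001]
ft_force: [1.1, 0.3, -1.1]
finger_gap: 0.06
```

Call:
move_arm:
  series: "-0.002 0.014 -0.03 -0.5; 0 0 -0.04 0; 0 0 -0.04 0; 0 0 -0.03 0; 0 0 0 0"
  fingers: 0.06

```text
clock: 2.22
tcp_pos: [0.4546, -0.0195, 0.0555]
ee_rot: [0.001, 0.729, 0.685, -0.001]
ft_force: [-0.5, -0.5, 0.3]
finger_gap: 0.0596
```

```bash
python3 - <<'E'
from h import *
from plant import telemetry
t=cams.snapshot("top");s=cams.snapshot("scene");st=telemetry.state();print(st["tcp_pos"],st["ft_force"])
cv2.imwrite("x.png",t)
crop(t,290,205,90,90,6,"a.png");crop(s,305,125,90,90,6,"b.png")
p=np.hstack([cv2.imread("a.png"),cv2.imread("b.png")]);cv2.imwrite("pics/pre.png",cv2.resize(p,(800,400)))
tip=st["tcp_pos"]-[0,0,.014]
for n in("top","scene"):print(n,proj(n,tip))
E
```

```text
[ 0.45615114 -0.01973329  0.05750143] [0.48797214 0.31977315 0.14615344]
top [[333.97279307 252.41257348]]
scene [[356.36515509 162.52045477]]
```

View pics/pre.png

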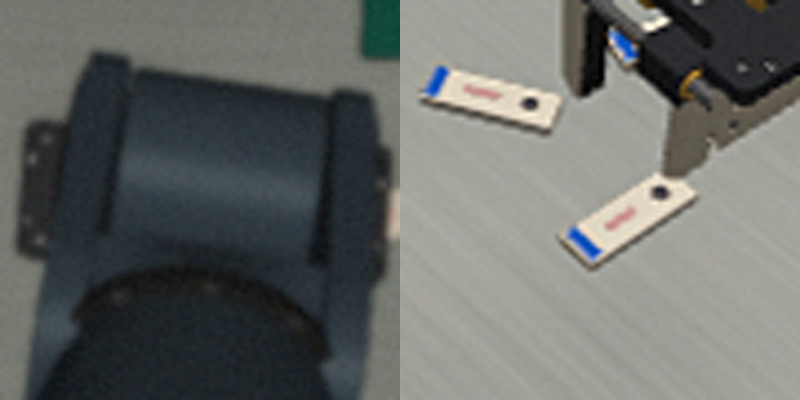

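```bash
python3 - <<'E'
from h import *
np.set_printoptions(suppress=True,precision=1)
c=np.array([.4562,-.0197,.0435])
for dy in(-.047,-.03,.03,.047):
  for dx in(-.0075,.0075):
    print(dy,dx,(proj("scene",c+[dx,dy,0])-[305,125])*4.444+[400,0])
E
```

```text
-0.047 -0.0075 [[575.2 108.6]]
-0.047 0.0075 [[554.3 122.8]]
-0.03 -0.0075 [[597.8 126.7]]
-0.03 0.0075 [[576.9 141.1]]
0.03 -0.0075 [[680.7 193.1]]
0.03 0.0075 [[659.8 208.5]]
0.047 -0.0075 [[705.1 212.7]]
0.047 0.0075 [[684.2 228.4]]
```

Call:
move_arm:
  series: "-0.002 0.004 -0.012 -0.4; 0 0 -0.012 0; 0 0 -0.002 0; 0 0 0 0"
  fingers: 0.06

```text
clock: 2.82
tcp_pos: [0.4555, -0.0155, 0.0321]
ee_rot: [0.004, 0.731, 0.682, 0.002]
ft_force: [-0.1, -0.2, -0.1]
finger_gap: 0.0601
```

```bash
python3 - <<'E'
from h import *
from plant import telemetry
np.set_printoptions(suppress=True,precision=4)
s=cams.snapshot("scene");st=telemetry.state();print(st["tcp_pos"],st["ee_rot"],st["ft_force"])
c=st["tcp_pos"]-[0,0,.014]
L=[]
for dy in(-.0475,-.03,.03,.0475):
  for dx in(-.0075,.0075):
    L.append(proj("scene",c+[dx,dy,0])[0])
k=8;x0,y0=310,125
im=cv2.resize(s[y0:y0+70,x0:x0+95],None,fx=k,fy=k,interpolation=cv2.INTER_CUBIC)
for p in L: cv2.circle(im,tuple(int(v) for v in ((p-[x0,y0]+.5)*k-.5)),3,(0,0,255),-1)
cv2.imwrite("pics/pre2.png",im)
E
```

```text
[ 0.4556 -0.0155  0.0322] [0.0041 0.7311 0.6822 0.0018] [ 0.1836 -0.0274 -0.3998]
```

View pics/pre2.png

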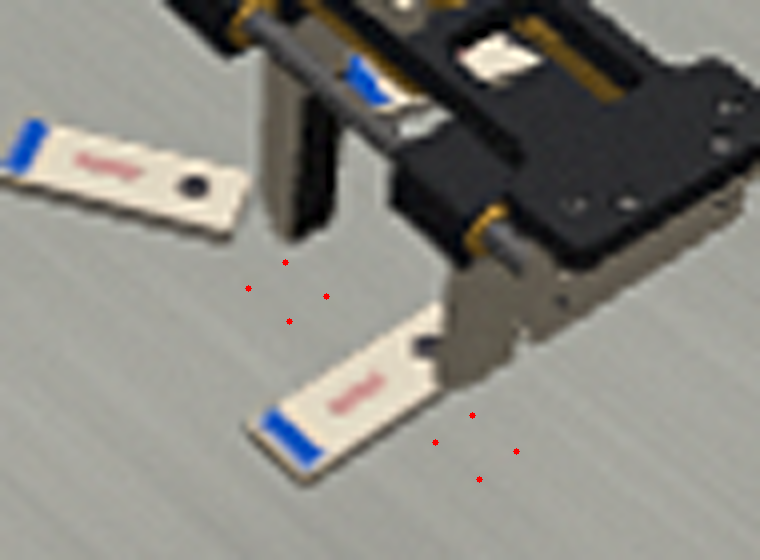

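Call:
move_arm:
  series: "0 0 -0.006 0; 0 0 -0.005 0; 0 0 -0.004 0; 0 0 0 0"

```text
clock: 3.38
tcp_pos: [0.4558, -0.0156, 0.0164]
ee_rot: [0.004, 0.731, 0.682, 0.002]
ft_force: [0.0, -0.3, -0.4]
finger_gap: 0.06
```

```bash
python3 - <<'E'
from h import *
from plant import telemetry
np.set_printoptions(suppress=True,precision=4)
s=cams.snapshot("scene");t=cams.snapshot("top");st=telemetry.state();print(st["tcp_pos"],st["ee_rot"],st["ft_force"],st["joint_pos"])
c=st["tcp_pos"]-[0,0,.014]
k=6
def mk(n,im,x0,y0,w,h):
  im=cv2.resize(im[y0:y0+h,x0:x0+w],None,fx=k,fy=k,interpolation=cv2.INTER_CUBIC)
  for z,col in((0,(0,0,255)),(.04,(0,255,0)),(.08,(255,255,0))):
    for dy in(-.0475,-.03,.03,.0475):
      p=proj(n,c+[0,dy,z])[0]
      cv2.circle(im,tuple(int(v) for v in ((p-[x0,y0]+.5)*k-.5)),3,col,-1)
  return im
cv2.imwrite("pics/pre3.png",np.hstack([mk("scene",s,315,125,65,85),mk("top",t,300,210,65,85)]))
E
```

```text
[ 0.4559 -0.0156  0.0167] [0.0045 0.7312 0.6822 0.0021] [-0.0509  0.9966 -0.6851] [-0.1348  0.4858  2.0297 -0.0042  0.6166 -1.6329]
```

View pics/pre3.png

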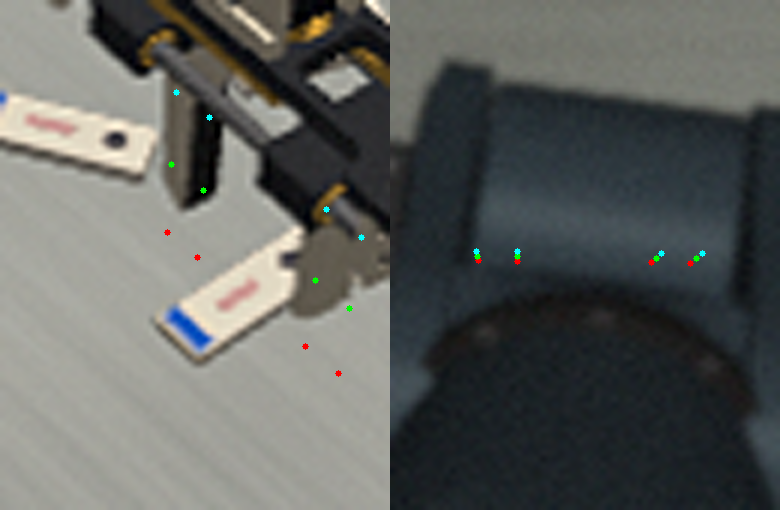

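Call:
move_arm:
  series: "0 0 0 0; 0 0 0 0; 0 0 0 0; 0 0 0 0"
  fingers: 0.01

```text
clock: 3.98
tcp_pos: [0.4562, -0.0157, 0.017]
ee_rot: [0.005, 0.731, 0.682, 0.002]
ft_force: [-0.4, 0.1, -0.2]
finger_gap: 0.0244
```

Call:
move_arm:
  series: "0 0 -0.0005 0; 0 0 0 0; 0 0 0 0"
  fingers: 0.01

```text
clock: 4.35
tcp_pos: [0.4562, -0.0157, 0.0165]
ee_rot: [0.005, 0.731, 0.682, 0.002]
ft_force: [0.5, -0.7, -0.1]
finger_gap: 0.0097
```

Call:
move_arm:
  series: "0 0 0 0; 0 0 0 0; 0 0 0 0; 0 0 -0.002 0; 0 0 -0.002 0; 0 0 -0.002 0; 0 0 0 0"
  fingers: 0.06

```text
clock: 5.22
tcp_pos: [0.4561, -0.0156, 0.01]
ee_rot: [0.005, 0.731, 0.682, 0.002]
ft_force: [0.4, 0.5, 0.2]
finger_gap: 0.0598
```

Call:
move_arm:
  series: "0 0 -0.002 0; 0 0 -0.002 0; 0 0 -0.002 0; 0 0 -0.002 0; 0 0 -0.002 0; 0 0 0 0"

```text
clock: 5.98
tcp_pos: [0.4561, -0.0157, -0.0008]
ee_rot: [0.005, 0.731, 0.682, 0.002]
ft_force: [-1.4, -0.3, 0.6]
finger_gap: 0.0604
```

```bash
python3 - <<'E'
from h import *
from plant import telemetry
np.set_printoptions(suppress=True,precision=4)
s=cams.snapshot("scene");st=telemetry.state();print(st["tcp_pos"],st["ft_force"])
s0=cv2.imread("pics/scene0.png")
k=6;x0,y0=290,110;w,h=130,95
im=cv2.resize(s[y0:y0+h,x0:x0+w],None,fx=k,fy=k,interpolation=cv2.INTER_CUBIC)
cv2.imwrite("pics/d1.png",im)
E
```

```text
[ 0.4562 -0.0157 -0.0007] [0.1171 0.2284 0.3709]
```

View pics/d1.png

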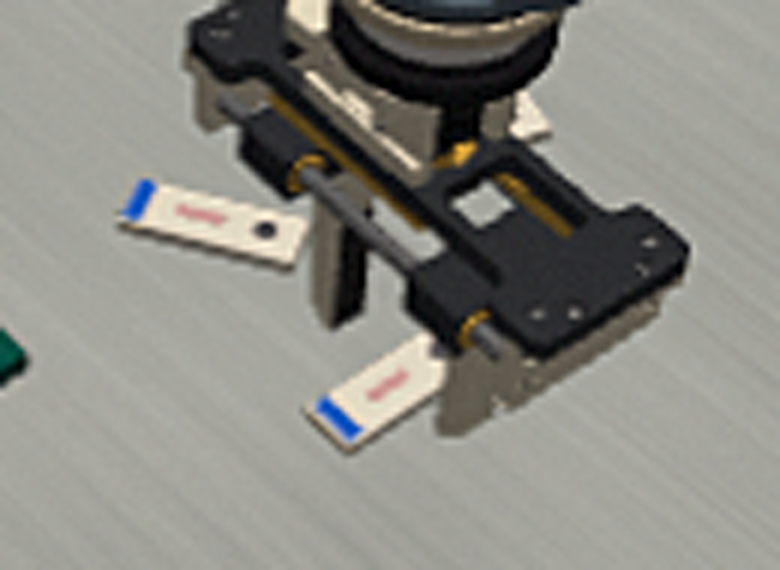

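```bash
python3 - <<'E'
from h import *
np.set_printoptions(suppress=True,precision=1)
f=lambda p:(p-[290,110]+.5)*6-.5
c=np.array([.4562,-.0157,0])
for z in(-.015,0,.01,.02,.03):
    print(z,[f(proj("scene",c+[dx,dy,z])[0]) for dx,dy in((.0075,-.03),(.0075,.0475),(-.0075,.0475),(0,0))])
print(at("scene",290+400/6,110+367/6,0.02),at("scene",290+400/6,110+367/6,0.01))
E
```

```text
-0.015 [array([331.5, 385.5]), array([469.6, 501.8]), array([496.5, 481. ]), array([397.3, 419.5])]
0 [array([333.3, 361.7]), array([473.4, 478.7]), array([500.6, 457.9]), array([399.9, 396. ])]
0.01 [array([334.5, 345.5]), array([476., 463.]), array([503.5, 442. ]), array([401.8, 379.9])]
0.02 [array([335.7, 329. ]), array([478.6, 447. ]), array([506.3, 425.9]), array([403.6, 363.5])]
0.03 [array([336.9, 312.2]), array([481.3, 430.6]), array([509.3, 409.5]), array([405.5, 346.8])]
[ 0.5 -0.   0. ] [ 0.5 -0.   0. ]
```

The fingertips sit about 35 mm higher than the TCP reading implies: the cassette was not caught, and the image puts the tips at z≈0.02. I'll feel for the bench.

Call:
move_arm:
  series: "0 0 -0.003 0; 0 0 -0.003 0; 0 0 -0.003 0; 0 0 -0.003 0; 0 0 0 0"

```text
clock: 6.65
tcp_pos: [0.4561, -0.0157, -0.0136]
ee_rot: [0.005, 0.731, 0.682, 0.002]
ft_force: [-0.1, -0.3, -0.6]
finger_gap: 0.0597
```

Call:
move_arm:
  series: "0 0 -0.0015 0; 0 0 -0.001 0; 0 0 0 0"

```text
clock: 7.02
tcp_pos: [0.4562, -0.0157, -0.0162]
ee_rot: [0.005, 0.731, 0.682, 0.002]
ft_force: [0.3, 1.0, 0.2]
finger_gap: 0.0597
```

Call:
move_arm:
  series: "0 0 -0.001 0; 0 0 -0.001 0; 0 0 0 0"

```text
clock: 7.4
tcp_pos: [0.4564, -0.0157, -0.0162]
ee_rot: [0.005, 0.731, 0.682, 0.002]
ft_force: [-0.2, -0.7, -0.4]
finger_gap: 0.06
```

Call:
move_arm:
  series: "0 0 -0.003 0"

```text
clock: 7.52
tcp_pos: [0.4567, -0.0157, -0.0169]
ee_rot: [0.005, 0.731, 0.682, 0.003]
ft_force: [-22.1, 1.3, 92.6]
finger_gap: 0.0597
```

```bash
python3 - <<'E'
from h import *
from plant import telemetry
np.set_printoptions(suppress=True,precision=4)
s=cams.snapshot("scene");st=telemetry.state();print(st)
s0=cv2.imread("pics/scene0.png")
k=6;x0,y0=290,110;w,h=130,95
im=cv2.resize(s[y0:y0+h,x0:x0+w],None,fx=k,fy=k,interpolation=cv2.INTER_CUBIC)
cv2.imwrite("pics/d2.png",im)
E
```

```text
{'clock': 7.575, 'joint_pos': array([-0.1349,  0.5573,  2.0353, -0.0046,  0.5383, -1.6326]), 'joint_vel': array([-0.001 , -0.0039,  0.0035,  0.0003, -0.0055,  0.0005]), 'tau': array([ -0.0883, -24.4169, -13.5754,  -0.0706,  -4.2509,   0.0593]), 'tcp_pos': array([ 0.4567, -0.0157, -0.0168]), 'ee_rot': array([0.0049, 0.7311, 0.6822, 0.0025]), 'ft_force': array([-14.9823,   0.0057,  55.8959]), 'moment': array([0.7573, 2.6402, 0.098 ]), 'finger_gap': 0.059824498394301116}
```

View pics/d2.png

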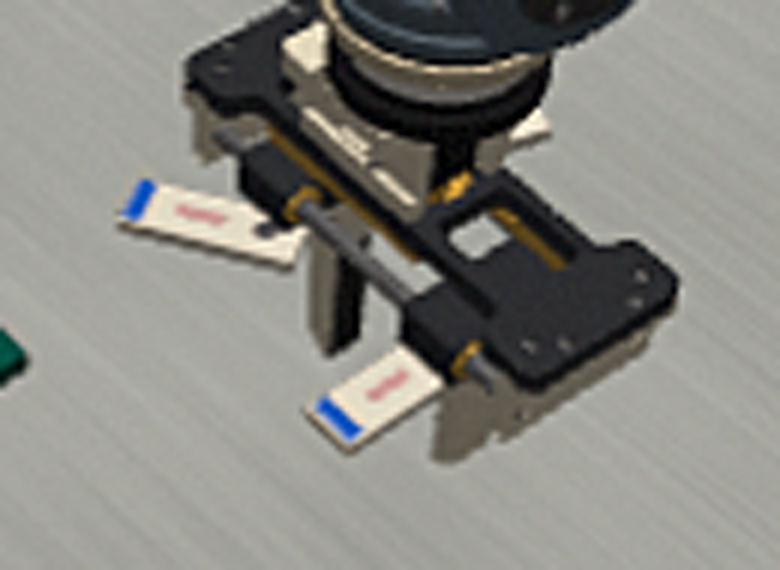

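Call:
move_arm:
  series: "-0.001 0 0.003 0; 0 0 0 0; 0 0 0 0; 0 0 0 0; 0 0 0 0; 0 0 0 0; 0 0 0 0"
  fingers: 0.01

```text
clock: 8.45
tcp_pos: [0.456, -0.0157, -0.0135]
ee_rot: [0.005, 0.731, 0.682, 0.003]
ft_force: [-2.0, 0.0, 4.5]
finger_gap: 0.0254
```

Call:
move_arm:
  series: "0 0 0.01 0; 0 0 0.03 0; 0 0 0.05 0; 0.02 -0.02 0.05 0; 0.033 -0.03 0 1; 0.033 -0.03 0 1; 0.033 -0.03 0 1; 0.033 -0.03 0 1; 0.014 -0.011 0 0; 0 0 0 0; 0 0 0 0"

```text
clock: 9.82
tcp_pos: [0.6241, -0.1709, 0.1362]
ee_rot: [0.005, 0.706, 0.709, 0.003]
ft_force: [-0.1, 0.6, -0.4]
finger_gap: 0.0256
```

```bash
python3 - <<'E'
from h import *
from plant import telemetry
np.set_printoptions(suppress=True,precision=4)
s=cams.snapshot("scene");t=cams.snapshot("top");st=telemetry.state();print(st["tcp_pos"],st["ee_rot"],st["ft_force"],st["finger_gap"])
cv2.imwrite("t1.png",t)
k=5;x0,y0=200,90;w,h=150,110
im=cv2.resize(s[y0:y0+h,x0:x0+w],None,fx=k,fy=k,interpolation=cv2.INTER_CUBIC)
c=st["tcp_pos"]+[0,0,.03-.014+.0028]
for X,col in(([.038,.013,0],(0,0,255)),([.038,-.013,0],(0,0,255)),([-.038,.013,0],(0,0,255)),([-.038,-.013,0],(0,0,255))):
    p=proj("scene",c+X)[0];cv2.circle(im,tuple(int(v) for v in ((p-[x0,y0]+.5)*k-.5)),2,col,-1)
cv2.imwrite("pics/g1.png",im)
E
```

```text
[ 0.6242 -0.1708  0.1363] [0.0057 0.7055 0.7087 0.0029] [0.3539 0.0932 0.3654] 0.025416797502983906
```

View pics/g1.png

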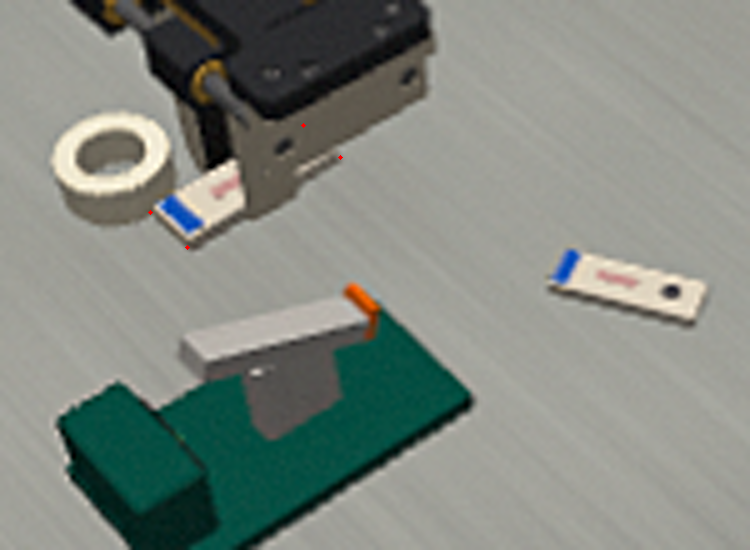

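Call:
move_arm:
  series: "-0.001 0.002 -0.02 0; -0.001 0.002 -0.02 0; 0 0 -0.014 0; 0 0 -0.004 0; 0 0 0 0"

```text
clock: 10.55
tcp_pos: [0.6214, -0.165, 0.0788]
ee_rot: [0.006, 0.705, 0.709, 0.003]
ft_force: [0.5, -0.1, 0.2]
finger_gap: 0.0258
```

Call:
move_arm:
  series: "0.0006 -0.0014 -0.002 0; 0 0 -0.002 0; 0 0 -0.002 0; 0 0 -0.0015 0; 0 0 -0.0015 0; 0 0 0 0"

```text
clock: 11.3
tcp_pos: [0.6229, -0.1669, 0.071]
ee_rot: [0.008, 0.705, 0.709, 0.004]
ft_force: [-2.2, 1.3, 2.5]
finger_gap: 0.0253
```

Call:
move_arm:
  series: "0 0 -0.002 0; 0 0 -0.002 0; 0 0 0 0"

```text
clock: 11.68
tcp_pos: [0.623, -0.1666, 0.0679]
ee_rot: [0.008, 0.705, 0.709, 0.004]
ft_force: [-3.0, 1.5, 3.8]
finger_gap: 0.0254
```

Call:
move_arm:
  series: "0 0 -0.002 0; 0 0 -0.002 0; 0 0 0 0"

```text
clock: 12.05
tcp_pos: [0.6232, -0.1665, 0.0646]
ee_rot: [0.008, 0.705, 0.709, 0.004]
ft_force: [-1.6, 1.4, 3.3]
finger_gap: 0.0258
```

Call:
move_arm:
  series: "0 0 -0.002 0; 0 0 -0.002 0; 0 0 -0.001 0; 0 0 0 0"

```text
clock: 12.55
tcp_pos: [0.6236, -0.1666, 0.0606]
ee_rot: [0.009, 0.705, 0.709, 0.005]
ft_force: [-3.2, 0.9, 4.8]
finger_gap: 0.0256
```

```bash
python3 - <<'E'
from h import *
from plant import telemetry
np.set_printoptions(suppress=True,precision=4)
s=cams.snapshot("scene");st=telemetry.state();print(st["tcp_pos"],st["ee_rot"],st["ft_force"],st["finger_gap"])
k=8;x0,y0=220,125;w,h=95,70
im=cv2.resize(s[y0:y0+h,x0:x0+w],None,fx=k,fy=k,interpolation=cv2.INTER_CUBIC)
cv2.imwrite("pics/g2.png",im)
E
```

```text
[ 0.6236 -0.1666  0.0606] [0.0086 0.7048 0.7094 0.0046] [-1.88    0.2369  5.0939] 0.025655492836861582
```

View pics/g2.png

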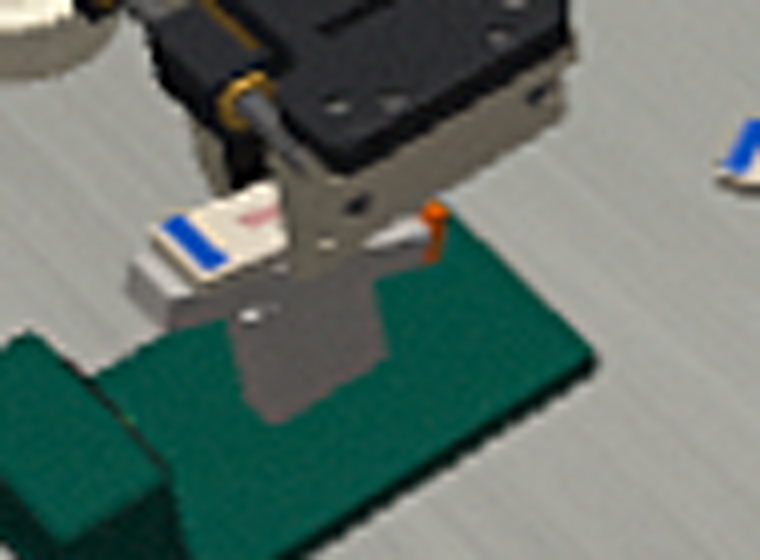

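Call:
move_arm:
  series: "0 0 -0.0015 0; 0 0 -0.0015 0; 0 0 0 0"

```text
clock: 12.98
tcp_pos: [0.6241, -0.1666, 0.0583]
ee_rot: [0.009, 0.705, 0.709, 0.005]
ft_force: [-2.9, 0.5, 4.9]
finger_gap: 0.0256
```

Call:
move_arm:
  series: "0 0 -0.0015 0; 0 0 0 0"

```text
clock: 13.22
tcp_pos: [0.6243, -0.1666, 0.0571]
ee_rot: [0.009, 0.705, 0.709, 0.005]
ft_force: [-1.8, 0.1, 3.9]
finger_gap: 0.0254
```

Call:
move_arm:
  series: "-0.001 0 -0.0015 0; -0.001 0 -0.001 0; 0 0 0 0"

```text
clock: 13.6
tcp_pos: [0.6244, -0.1668, 0.0561]
ee_rot: [0.012, 0.705, 0.709, 0.007]
ft_force: [-5.0, 1.2, 3.5]
finger_gap: 0.0256
```

Call:
move_arm:
  series: "0 0 0 0; 0 0 0 0; 0 0 0 0; 0 0 0 0"
  fingers: 0.05

```text
clock: 14.1
tcp_pos: [0.6242, -0.1668, 0.0551]
ee_rot: [0.011, 0.705, 0.709, 0.007]
ft_force: [-1.1, 1.0, -0.1]
finger_gap: 0.0498
```

Call:
move_arm:
  series: "0 0 0.03 0; 0 0 0.06 0; 0 0.03 0.05 0; 0 0.055 0 5; 0 0.055 0 5; 0 0.055 0 0; 0 0 0 0"

```text
clock: 14.98
tcp_pos: [0.623, 0.0335, 0.1995]
ee_rot: [0.011, 0.639, 0.769, 0.008]
ft_force: [-0.7, -0.3, 0.4]
finger_gap: 0.0503
```

```bash
python3 - <<'E'
from h import *
from plant import telemetry
np.set_printoptions(suppress=True,precision=4)
s=cams.snapshot("scene");t=cams.snapshot("top");st=telemetry.state();print(st["clock"],st["tcp_pos"],st["ee_rot"],st["ft_force"],st["finger_gap"])
cv2.imwrite("s2.png",s);cv2.imwrite("t2.png",t)
k=7
A=cv2.resize(s[130:190,225:282],None,fx=k,fy=k,interpolation=cv2.INTER_CUBIC)
B=cv2.resize(t[155:215,365:415],None,fx=k,fy=k,interpolation=cv2.INTER_CUBIC)
cv2.imwrite("pics/rel.png",np.hstack([A,B]))
E
```

```text
15.075 [0.6233 0.0305 0.1995] [0.0113 0.6398 0.7684 0.0078] [-0.2771  0.2275  0.1995] 0.05000760147540924
```

View pics/rel.png

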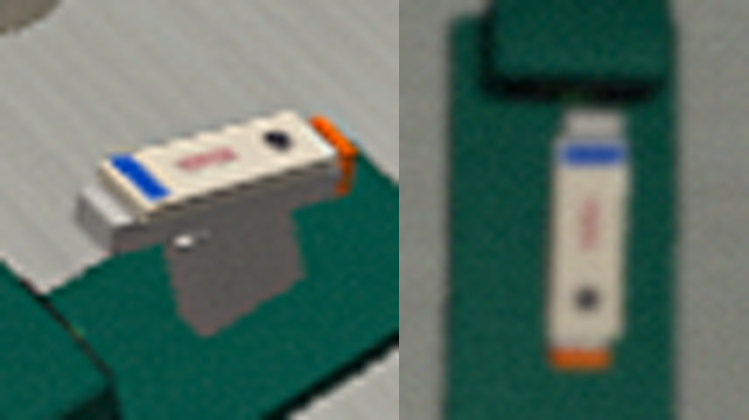

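```bash
python3 - <<'E'
from h import *
np.set_printoptions(suppress=True,precision=2)
t=np.mean([cams.snapshot("top").astype(float) for _ in range(4)],0)
for v in range(164,212):
    # column centre shifts slightly with row
    u=365+(594-(v-172)/32*9)/7-.5; u0=int(round(u))
    print(v,u0,t[v,u0-2:u0+3].mean(0).round())
n=np.array([-np.sin(np.radians(22)),0,np.cos(np.radians(22))]);e=np.array([np.cos(np.radians(22)),0,np.sin(np.radians(22))])
for x0 in(.582,.584,.586):
    o=np.array([x0,-.167,.055])
    print(x0,"railend",proj("top",o+.088*e)[0],"stop in/top",proj("top",o+.006*n)[0],"stop out(-3)",proj("top",o+.006*n-.005*e)[0])
    for xc in(.038,.041,.044): print(xc,"hi",proj("top",o+(xc+.038)*e+.009*n)[0],"lo",proj("top",o+(xc-.038)*e+.009*n)[0],"lo bottom",proj("top",o+(xc-.038)*e)[0])
E
```

```text
164 450 [120. 129. 127.]
165 450 [122. 130. 128.]
166 450 [122. 130. 128.]
167 450 [121. 129. 127.]
168 450 [120. 128. 125.]
169 449 [120. 128. 126.]
170 449 [121. 129. 127.]
171 449 [121. 129. 127.]
172 449 [120. 128. 125.]
173 449 [119. 128. 125.]
174 449 [120. 128. 126.]
175 449 [121. 129. 127.]
176 449 [120. 128. 126.]
177 449 [119. 128. 125.]
178 449 [119. 127. 124.]
179 449 [118. 126. 124.]
180 449 [119. 126. 124.]
181 449 [119. 127. 124.]
182 449 [118. 127. 124.]
183 449 [118. 127. 124.]
184 449 [118. 127. 124.]
185 449 [118. 126. 124.]
186 449 [119. 127. 124.]
187 449 [118. 126. 124.]
188 449 [116. 124. 123.]
189 449 [116. 125. 123.]
190 449 [116. 125. 123.]
191 449 [118. 126. 124.]
192 449 [118. 127. 125.]
193 449 [118. 127. 125.]
194 448 [116. 126. 124.]
195 448 [112. 123. 122.]
196 448 [112. 123. 123.]
197 448 [109. 122. 123.]
198 448 [109. 123. 126.]
199 448 [110. 126. 129.]
200 448 [110. 125. 128.]
201 448 [108. 124. 128.]
202 448 [107. 123. 127.]
203 448 [106. 121. 125.]
204 448 [100. 115. 118.]
205 448 [ 96. 110. 112.]
206 448 [ 93. 106. 108.]
207 448 [ 94. 105. 106.]

[... 290 characters left out ...]
24 204.22] lo bottom [390.72 203.46]
0.044 hi [392.69 174.08] lo [391.3  203.09] lo bottom [390.78 202.34]
0.584 railend [392.25 170.48] stop in/top [391.   204.33] stop out(-3) [390.91 206.2 ]
0.038 hi [392.57 175.64] lo [391.18 204.59] lo bottom [390.66 203.83]
0.041 hi [392.63 174.48] lo [391.23 203.46] lo bottom [390.71 202.71]
0.044 hi [392.68 173.32] lo [391.29 202.33] lo bottom [390.77 201.59]
0.586 railend [392.24 169.72] stop in/top [390.99 203.58] stop out(-3) [390.9  205.45]
0.038 hi [392.56 174.88] lo [391.17 203.83] lo bottom [390.65 203.07]
0.041 hi [392.61 173.72] lo [391.22 202.7 ] lo bottom [390.71 201.95]
0.044 hi [392.67 172.56] lo [391.28 201.57] lo bottom [390.76 200.83]
```

```bash
python3 - <<'E'
from h import *
t=np.mean([cams.snapshot("top").astype(float) for _ in range(4)],0)
t0=cv2.imread("pics/top0.png").astype(float)
for v in range(167,212):
    if 180<v<199: continue
    u0=int(round(392.6-(v-172)/32*1.3)); print(v,u0,t[v,u0-2:u0+3].mean(0).round(),t0[v,u0-2:u0+3].mean(0).round())
E
```

```text
167 393 [17. 20. 13.] [16. 18. 13.]
168 393 [13. 18. 12.] [10. 13.  7.]
169 393 [28. 34. 20.] [21. 27. 14.]
170 393 [63. 70. 59.] [55. 59. 50.]
171 393 [110. 117. 116.] [ 96. 102. 101.]
172 393 [142. 149. 151.] [123. 131. 133.]
173 393 [141. 148. 151.] [133. 141. 144.]
174 393 [131. 131. 131.] [132. 141. 142.]
175 392 [146. 122. 112.] [134. 142. 144.]
176 392 [151.  86.  57.] [134. 141. 145.]
177 392 [151.  81.  48.] [135. 143. 146.]
178 392 [154. 123. 113.] [133. 141. 144.]
179 392 [157. 166. 173.] [135. 143. 145.]
180 392 [157. 176. 186.] [133. 141. 145.]
199 392 [131. 147. 155.] [127. 134. 134.]
200 391 [148. 168. 177.] [130. 138. 140.]
201 391 [153. 172. 182.] [131. 138. 139.]
202 391 [148. 167. 176.] [131. 138. 140.]
203 391 [138. 154. 163.] [124. 133. 139.]
204 391 [114. 132. 161.] [102. 116. 142.]
205 391 [ 55.  95. 172.] [ 48.  83. 153.]
206 391 [ 19.  80. 169.] [ 14.  69. 149.]
207 391 [ 39.  77. 111.] [36. 69. 98.]
208 391 [57. 74. 45.] [48. 62. 37.]
209 391 [61. 74. 19.] [52. 63. 17.]
210 391 [61. 74. 17.] [54. 64. 15.]
211 391 [60. 73. 16.] [51. 62. 13.]
```

The cassette is on the rail with the window up. The profile puts its centre about 39–40 mm up from the stop. Next come the keys; the tool's yaw of about 100° already matches the key box's yaw of about 10°.

Call:
move_arm:
  series: "-0.002 0.045 0 0; -0.002 0.045 0 0; -0.003 0.045 0 0; 0 0 -0.04 0; 0 0 -0.04 0; 0 0 -0.03 0; 0 0 0 0; 0 0 0 0"
  fingers: 0.0

```text
clock: 16.48
tcp_pos: [0.6173, 0.167, 0.0886]
ee_rot: [0.012, 0.642, 0.767, 0.009]
ft_force: [0.5, -0.0, 0.3]
finger_gap: 0.0003
```

Call:
move_arm:
  series: "-0.001 -0.001 -0.02 0; 0 -0.0005 -0.014 0; 0 0 -0.002 0; 0 0 0 0"

```text
clock: 16.98
tcp_pos: [0.6173, 0.1654, 0.0523]
ee_rot: [0.013, 0.642, 0.767, 0.01]
ft_force: [-0.0, 0.2, 0.1]
finger_gap: 0.0005
```

```bash
cat > k.py <<'E'
import numpy as np,sys
from plant import telemetry
np.set_printoptions(suppress=True,precision=4)
st=telemetry.state();u=np.array([.984,.177,0]);n=np.array([-.492,-.0885,.866])
C=np.array([.646,.113,.047]);r=np.array([.177,-.984,0])
pod=C+{'w':-.057,'g':-.019,'b':.057}[sys.argv[1]]*r
P=st["tcp_pos"]+[0,0,.0162]+.0075*u-pod
print(st["clock"],"s",(P@n*1e3).round(2),"up",(P@np.cross(r,n)*-1e3).round(2),"row",(P@r*1e3).round(2),"F",(st["ft_force"]@n).round(2),st["ft_force"])
E
python3 k.py w
```

```text
16.975 s 24.3 up 0.81 row 0.39 F 0.12 [-0.0396  0.22    0.1341]
```

Call:
move_arm:
  series: "0.001 0.0002 -0.0017 0; 0.001 0.0002 -0.0017 0; 0 0 0 0"

```text
clock: 17.35
tcp_pos: [0.62, 0.1659, 0.0495]
ee_rot: [0.014, 0.642, 0.767, 0.011]
ft_force: [-0.4, -0.7, -0.4]
finger_gap: 0.0007
```

Call:
move_arm:
  series: "0.0005 0.0001 -0.0009 0; 0.0005 0.0001 -0.0009 0; 0.0005 0.0001 -0.0009 0; 0 0 0 0"

```text
clock: 17.85
tcp_pos: [0.6217, 0.1663, 0.0468]
ee_rot: [0.014, 0.642, 0.767, 0.011]
ft_force: [-0.9, -0.6, 0.4]
finger_gap: 0.0003
```

```bash
python3 k.py w
```

```text
17.85 s 17.35 up 1.97 row 0.23 F 0.85 [-0.8615 -0.593   0.4328]
```

Call:
move_arm:
  series: "0.0002 0.0001 -0.0009 0; 0.0003 0.0001 -0.0009 0; 0 0 0 0"

```text
clock: 18.23
tcp_pos: [0.6222, 0.1665, 0.0449]
ee_rot: [0.014, 0.642, 0.767, 0.011]
ft_force: [-0.5, -0.5, -0.1]
finger_gap: 0.0005
```

Call:
move_arm:
  series: "0.0003 0.0001 -0.0009 0; 0.0003 0.0001 -0.0009 0; 0 0 0 0"

```text
clock: 18.6
tcp_pos: [0.6229, 0.1667, 0.0429]
ee_rot: [0.014, 0.642, 0.767, 0.011]
ft_force: [-0.5, -0.1, 0.1]
finger_gap: 0.0004
```

```bash
python3 k.py w
```

```text
18.6 s 13.4 up 1.07 row 0.02 F 0.36 [-0.461  -0.056   0.1452]
```

Call:
move_arm:
  series: "0.0004 0.0001 -0.0009 0; 0.0004 0.0001 -0.0009 0; 0 0 0 0"

```text
clock: 18.98
tcp_pos: [0.6238, 0.1669, 0.0413]
ee_rot: [0.014, 0.642, 0.767, 0.011]
ft_force: [-1.3, -0.9, 2.6]
finger_gap: 0.0005
```

Call:
move_arm:
  series: "0.0004 0.0001 -0.0009 0; 0.0004 0.0001 -0.0009 0; 0 0 0 0"

```text
clock: 19.35
tcp_pos: [0.6247, 0.1671, 0.0397]
ee_rot: [0.014, 0.642, 0.767, 0.011]
ft_force: [-1.2, -0.3, 3.0]
finger_gap: 0.0006
```

```bash
python3 k.py w
```

```text
19.35 s 9.64 up 1.08 row 0.0 F 3.2 [-1.234  -0.2624  2.9654]
```

Call:
move_arm:
  series: "0.0004 0.0001 -0.0009 0; 0.0004 0.0001 -0.0009 0; 0 0 0 0"

```text
clock: 19.73
tcp_pos: [0.6256, 0.1673, 0.038]
ee_rot: [0.014, 0.642, 0.767, 0.011]
ft_force: [-1.5, 0.1, 2.8]
finger_gap: 0.0004
```

Call:
move_arm:
  series: "0.0004 0.0001 -0.0009 0; 0 0 0 0"

```text
clock: 19.98
tcp_pos: [0.6261, 0.1674, 0.0372]
ee_rot: [0.014, 0.642, 0.767, 0.011]
ft_force: [-1.3, -0.4, 4.0]
finger_gap: 0.0005
```

```bash
python3 k.py w
```

```text
19.975 s 6.76 up 1.08 row -0.05 F 4.1 [-1.2519 -0.4229  3.9757]
```

Call:
move_arm:
  series: "0.0004 0.0001 -0.0009 0; 0 0 0 0"

```text
clock: 20.23
tcp_pos: [0.6264, 0.1674, 0.0368]
ee_rot: [0.014, 0.642, 0.767, 0.011]
ft_force: [-4.3, -1.7, 7.1]
finger_gap: 0.0004
```

Call:
move_arm:
  series: "0.0003 0.0001 -0.0006 0; 0 0 0 0"

```text
clock: 20.48
tcp_pos: [0.6264, 0.1674, 0.0368]
ee_rot: [0.014, 0.642, 0.767, 0.011]
ft_force: [-3.6, -2.0, 6.8]
finger_gap: 0.0009
```

```bash
python3 k.py w
```

```text
20.475 s 6.25 up 1.11 row -0.07 F 7.85 [-3.5525 -1.9673  6.8498]
```

Call:
move_arm:
  series: "-0.003 -0.0005 0.0055 0; -0.006 -0.001 0.01 0; -0.004 0 0.03 0; 0 0 0.015 0; 0.006 -0.03 0 0; 0.006 -0.04 0 0; 0.006 -0.04 0 0; 0.004 -0.003 0 0; 0 0 0 0; 0 0 0 0"

```text
clock: 21.72
tcp_pos: [0.6339, 0.0517, 0.0993]
ee_rot: [0.014, 0.641, 0.767, 0.011]
ft_force: [0.4, 0.3, 0.1]
finger_gap: 0.0003
```

```bash
python3 k.py b
```

```text
21.725 s 66.99 up 21.02 row 1.24 F -0.19 [0.4384 0.2806 0.0533]
```

Call:
move_arm:
  series: "0 0.0005 -0.025 0; 0.001 0.0005 -0.018 0; 0 0 0 0"

```text
clock: 22.1
tcp_pos: [0.6347, 0.0553, 0.0553]
ee_rot: [0.014, 0.64, 0.768, 0.011]
ft_force: [0.0, -0.6, 0.4]
finger_gap: 0.0004
```

```bash
python3 k.py b
```

```text
22.1 s 28.14 up 0.29 row -2.21 F 0.35 [ 0.0291 -0.6346  0.3515]
```

Call:
move_arm:
  series: "0.001 -0.002 -0.0017 0; 0.001 0.0002 -0.0017 0; 0.001 0.0002 -0.0017 0; 0.001 0.0002 -0.0017 0; 0 0 0 0"

```text
clock: 22.72
tcp_pos: [0.6402, 0.0541, 0.0501]
ee_rot: [0.015, 0.64, 0.768, 0.012]
ft_force: [0.3, -0.4, 0.4]
finger_gap: 0.0006
```

Call:
move_arm:
  series: "0.0004 0.0001 -0.0009 0; 0.0004 0.0001 -0.0009 0; 0.0004 0.0001 -0.0009 0; 0 0 0 0"

```text
clock: 23.22
tcp_pos: [0.6414, 0.0544, 0.0473]
ee_rot: [0.015, 0.64, 0.768, 0.012]
ft_force: [0.4, -0.6, -0.2]
finger_gap: 0.0006
```

```bash
python3 k.py b
```

```text
23.225 s 18.0 up 1.9 row -0.13 F -0.33 [ 0.4093 -0.6177 -0.2068]
```

Call:
move_arm:
  series: "0.0003 0.0001 -0.0009 0; 0.0003 0.0001 -0.0009 0; 0 0 0 0"

```text
clock: 23.6
tcp_pos: [0.6421, 0.0546, 0.0454]
ee_rot: [0.015, 0.64, 0.768, 0.012]
ft_force: [-0.2, -0.4, 0.2]
finger_gap: 0.0008
```

Call:
move_arm:
  series: "0.0004 0.0001 -0.0009 0; 0.0004 0.0001 -0.0009 0; 0 0 0 0"

```text
clock: 23.98
tcp_pos: [0.643, 0.0548, 0.0435]
ee_rot: [0.015, 0.64, 0.768, 0.012]
ft_force: [0.9, 0.0, 0.0]
finger_gap: 0.0008
```

```bash
python3 k.py b
```

```text
23.975 s 13.89 up 1.33 row -0.29 F -0.42 [0.8847 0.0315 0.0261]
```

Call:
move_arm:
  series: "0.0004 0.0001 -0.0009 0; 0.0004 0.0001 -0.0009 0; 0 0 0 0"

```text
clock: 24.35
tcp_pos: [0.6438, 0.0551, 0.0416]
ee_rot: [0.015, 0.64, 0.768, 0.012]
ft_force: [0.0, -0.2, -0.7]
finger_gap: 0.0
```

Call:
move_arm:
  series: "0.0004 0.0001 -0.0009 0; 0.0004 0.0001 -0.0009 0; 0 0 0 0"

```text
clock: 24.72
tcp_pos: [0.6447, 0.0553, 0.0396]
ee_rot: [0.015, 0.64, 0.768, 0.012]
ft_force: [-0.3, 0.4, -0.4]
finger_gap: 0.0007
```

```bash
python3 k.py b
```

```text
24.725 s 9.65 up 0.92 row -0.41 F -0.24 [-0.2858  0.3838 -0.3995]
```

Call:
move_arm:
  series: "0.0004 0.0001 -0.0009 0; 0.0004 0.0001 -0.0009 0; 0 0 0 0"

```text
clock: 25.1
tcp_pos: [0.6456, 0.0555, 0.038]
ee_rot: [0.015, 0.64, 0.768, 0.012]
ft_force: [-1.1, -0.2, 1.9]
finger_gap: 0.0005
```

Call:
move_arm:
  series: "0.0004 0.0001 -0.0009 0; 0 0 0 0"

```text
clock: 25.35
tcp_pos: [0.646, 0.0555, 0.0372]
ee_rot: [0.015, 0.64, 0.768, 0.012]
ft_force: [-0.5, -1.2, 1.8]
finger_gap: 0.0003
```

```bash
python3 k.py b
```

```text
25.35 s 6.9 up 0.94 row -0.41 F 1.87 [-0.5008 -1.1686  1.7608]
```

Call:
move_arm:
  series: "0.0004 0.0001 -0.0009 0; 0.0004 0.0001 -0.0009 0; 0 0 0 0"

```text
clock: 25.72
tcp_pos: [0.647, 0.0557, 0.0356]
ee_rot: [0.015, 0.64, 0.768, 0.012]
ft_force: [-2.1, -0.2, 3.5]
finger_gap: 0.0003
```

Call:
move_arm:
  series: "0.0004 0.0001 -0.0009 0; 0 0 0 0"

```text
clock: 25.98
tcp_pos: [0.6474, 0.0558, 0.0347]
ee_rot: [0.015, 0.64, 0.768, 0.012]
ft_force: [-2.1, 0.1, 3.6]
finger_gap: 0.0007
```

```bash
python3 k.py b
```

```text
25.975 s 3.99 up 0.91 row -0.43 F 4.13 [-2.0879  0.0758  3.594 ]
```

Call:
move_arm:
  series: "0.0004 0.0001 -0.0009 0; 0 0 0 0"

```text
clock: 26.22
tcp_pos: [0.6479, 0.0559, 0.0339]
ee_rot: [0.015, 0.64, 0.768, 0.012]
ft_force: [-2.4, -0.7, 4.4]
finger_gap: 0.0005
```

Call:
move_arm:
  series: "0.0004 0.0001 -0.0007 0; 0 0 0 0"

```text
clock: 26.48
tcp_pos: [0.6482, 0.0559, 0.0335]
ee_rot: [0.015, 0.64, 0.768, 0.012]
ft_force: [-3.8, -0.1, 6.0]
finger_gap: 0.0008
```

```bash
python3 k.py b
```

```text
26.475 s 2.62 up 0.96 row -0.43 F 7.04 [-3.7522 -0.0668  5.9875]
```

Call:
move_arm:
  series: "0.0003 0.0001 -0.0006 0; 0 0 0 0"

```text
clock: 26.72
tcp_pos: [0.6482, 0.0559, 0.0335]
ee_rot: [0.015, 0.64, 0.768, 0.012]
ft_force: [-3.3, -1.2, 6.2]
finger_gap: 0.0004
```

```bash
python3 k.py b
```

```text
26.725 s 2.54 up 0.94 row -0.43 F 7.06 [-3.3045 -1.1566  6.1533]
```

Call:
move_arm:
  series: "-0.003 -0.0005 0.0055 0; -0.006 -0.001 0.01 0; -0.006 0 0.03 0; 0 0 0.017 0; -0.004 0.03 0 0; -0.006 0.04 0 0; 0 0.004 0 0; 0 0 0 0; 0 0 0 0"

```text
clock: 27.85
tcp_pos: [0.622, 0.1287, 0.0988]
ee_rot: [0.015, 0.64, 0.768, 0.012]
ft_force: [0.3, 1.4, 0.3]
finger_gap: 0.0007
```

```bash
python3 k.py g
```

```text
27.85 s 65.57 up 22.48 row -0.67 F -0.01 [0.2907 1.3897 0.2948]
```

Call:
move_arm:
  series: "0 -0.0005 -0.025 0; 0 0 -0.016 0; 0 0 -0.002 0; 0 0 0 0"

```text
clock: 28.35
tcp_pos: [0.623, 0.1257, 0.0553]
ee_rot: [0.015, 0.642, 0.767, 0.012]
ft_force: [-0.9, 0.5, 0.5]
finger_gap: 0.0005
```

```bash
python3 k.py g
```

```text
28.35 s 27.61 up 1.11 row 2.43 F 0.85 [-0.9333  0.5099  0.5082]
```

Call:
move_arm:
  series: "0 0.0025 -0.0017 0; 0.0008 0.0002 -0.0017 0; 0.0004 0.0001 -0.0009 0; 0 0 0 0"

```text
clock: 28.85
tcp_pos: [0.6252, 0.1289, 0.0522]
ee_rot: [0.016, 0.641, 0.767, 0.013]
ft_force: [-1.1, 0.2, -0.5]
finger_gap: 0.0004
```

Call:
move_arm:
  series: "0.0004 0.0001 -0.0009 0; 0.0004 0.0001 -0.0009 0; 0.0004 0.0001 -0.0009 0; 0 0 0 0"

```text
clock: 29.35
tcp_pos: [0.6265, 0.1291, 0.0494]
ee_rot: [0.016, 0.642, 0.767, 0.013]
ft_force: [0.6, -1.3, -0.9]
finger_gap: 0.0001
```

```bash
python3 k.py g
```

```text
29.35 s 20.57 up 1.64 row -0.35 F -0.98 [ 0.5647 -1.2646 -0.9398]
```

Call:
move_arm:
  series: "0.0004 0.0001 -0.0009 0; 0.0004 0.0001 -0.0009 0; 0 0 0 0"

```text
clock: 29.72
tcp_pos: [0.6273, 0.1294, 0.0475]
ee_rot: [0.016, 0.642, 0.767, 0.013]
ft_force: [0.2, -0.1, -0.6]
finger_gap: 0.0004
```

Call:
move_arm:
  series: "0.0004 0.0001 -0.0009 0; 0.0004 0.0001 -0.0009 0; 0 0 0 0"

```text
clock: 30.1
tcp_pos: [0.6282, 0.1296, 0.0456]
ee_rot: [0.016, 0.641, 0.767, 0.013]
ft_force: [0.2, 0.6, 0.5]
finger_gap: 0.0002
```

```bash
python3 k.py g
```

```text
30.1 s 16.34 up 1.27 row -0.51 F 0.25 [0.2149 0.6155 0.4759]
```

Call:
move_arm:
  series: "0.0004 0.0001 -0.0009 0; 0.0004 0.0001 -0.0009 0; 0 0 0 0"

```text
clock: 30.48
tcp_pos: [0.6291, 0.1298, 0.044]
ee_rot: [0.016, 0.641, 0.767, 0.013]
ft_force: [-1.1, -0.8, 1.8]
finger_gap: 0.0007
```

Call:
move_arm:
  series: "0.0004 0.0001 -0.0009 0; 0.0004 0.0001 -0.0009 0; 0 0 0 0"

```text
clock: 30.85
tcp_pos: [0.63, 0.13, 0.0423]
ee_rot: [0.016, 0.641, 0.767, 0.013]
ft_force: [-0.9, -1.5, 2.6]
finger_gap: 0.0005
```

```bash
python3 k.py g
```

```text
30.85 s 12.57 up 1.25 row -0.53 F 2.86 [-0.9396 -1.5439  2.6091]
```

Call:
move_arm:
  series: "0.0004 0.0001 -0.0009 0; 0.0004 0.0001 -0.0009 0; 0 0 0 0"

```text
clock: 31.22
tcp_pos: [0.631, 0.1301, 0.0407]
ee_rot: [0.016, 0.641, 0.767, 0.013]
ft_force: [-2.0, 0.1, 3.6]
finger_gap: 0.0006
```

Call:
move_arm:
  series: "0.0004 0.0001 -0.0009 0; 0 0 0 0"

```text
clock: 31.48
tcp_pos: [0.6314, 0.1302, 0.0399]
ee_rot: [0.016, 0.641, 0.767, 0.013]
ft_force: [-3.6, -1.2, 4.8]
finger_gap: 0.0001
```

```bash
python3 k.py g
```

```text
31.475 s 9.79 up 1.27 row -0.55 F 6.04 [-3.5633 -1.2088  4.8227]
```

Call:
move_arm:
  series: "0.0003 0.0001 -0.0007 0; 0 0 0 0"

```text
clock: 31.72
tcp_pos: [0.6316, 0.1303, 0.0397]
ee_rot: [0.016, 0.641, 0.767, 0.013]
ft_force: [-4.0, -1.7, 7.6]
finger_gap: 0.0003
```

Call:
move_arm:
  series: "0.0003 0.0001 -0.0007 0; 0 0 0 0"

```text
clock: 31.98
tcp_pos: [0.6316, 0.1303, 0.0396]
ee_rot: [0.016, 0.641, 0.767, 0.013]
ft_force: [-3.7, -1.3, 7.2]
finger_gap: 0.0004
```

```bash
python3 k.py g
```

```text
31.975 s 9.44 up 1.29 row -0.53 F 8.13 [-3.6539 -1.336   7.1713]
```

At the stop (8 N, travel stalled). Retract clear, and make a last numeric check of cassette and bystanders.

Call:
move_arm:
  series: "-0.003 -0.0005 0.0055 0; -0.006 -0.001 0.01 0; -0.006 0 0.03 0; 0 0 0.05 0; -0.03 0 0.03 0; -0.04 0 0 0; -0.04 0 0 0; 0 0 0 0; 0 0 0 0; 0 0 0 0"

```text
clock: 33.22
tcp_pos: [0.5019, 0.1287, 0.1706]
ee_rot: [0.017, 0.642, 0.767, 0.014]
ft_force: [1.0, 0.5, 0.3]
finger_gap: 0.0003
```

```bash
python3 - <<'E'
from h import *
from plant import telemetry
t=cams.snapshot("top");s=cams.snapshot("scene");st=telemetry.state();print(st["clock"],st["tcp_pos"],st["ft_force"])
t2=cv2.imread("t2.png");t0=cv2.imread("pics/top0.png");s2=cv2.imread("s2.png");s0=cv2.imread("pics/scene0.png")
d=lambda a,b:cv2.absdiff(cv2.GaussianBlur(a,(5,5),0),cv2.GaussianBlur(b,(5,5),0)).max()
print("cassette since release",d(t[155:215,370:412],t2[155:215,370:412]),d(s[140:190,225:285],s2[140:190,225:285]))
for n,a,b,(x,y,w,h) in(("bottle t",t,t0,(305,112,35,40)),("tape t",t,t0,(445,185,30,32)),("carton t",t,t0,(163,210,50,36)),("bottle s",s,s0,(228,232,42,50)),("tape s",s,s0,(207,108,32,28)),("carton s",s,s0,(448,270,70,70)),("keys s",s,s0,(290,220,90,60))):
    g=cv2.phaseCorrelate(*[cv2.cvtColor(i[y:y+h,x:x+w],cv2.COLOR_BGR2GRAY).astype(float) for i in(b,a)])
    print(n,np.round(g[0],2),round(g[1],2))
E
```

```text
33.325 [0.50179674 0.12861906 0.17048196] [0.39873342 0.22261117 0.14308188]
cassette since release 8 4
bottle t [-0.07  0.13] 0.96
tape t [ 0.02 -0.19] 0.85
carton t [ 0.31 -0.13] 0.9
bottle s [ 0.48 -0.03] 0.98
tape s [0.05 0.03] 1.0
carton s [-0.02  0.01] 0.93
keys s [ 0.01 -0.01] 0.98
```

```bash
python3 -c "
from plant import env
print(env.hand_in())"
```

```text
the job is handed in; nothing more can be done
None
```

The job is handed in, with no verdict reported. The cassette farthest to the robot's left lies released on the rail, window side up. The white, blue and green keys were each pressed to their stops in that order, and red was never touched.

**Cassette:** The last viewed picture shows it flat on the rail, close to the orange stop. Pixel profiles put its centre about 39–40 mm up from the stop, against 38 mm for fully home, with an uncertainty of 1–2 mm. I did not nudge it further. It had not moved by the end.

**Keys:** Each was pressed until travel stalled, at about 8 N for white, 7 N for blue and 8 N for green, with roughly 6 mm of travel. The blue cap was met about 1.5 mm lower than the stated height range, which is within my error for the panel's position. The final key-box image matched the start picture.

**Bystanders:** In both cameras the bottle, tape and carton shifted by under 0.5 pixel, so they have not moved.

**What disagreed:**
- **Tool height:** The fingertips sit about 30 mm higher than the reported TCP implies. The first grasp closed on air, and I found the true height by touching the bench.
- **Bench contact:** One step during that touch raised the wrist force briefly to about 95 N, under the 120 N limit. It came from the fingertips on the bench.
- **Tool tilt:** The tool drifted to about 2.5 degrees of tilt over the run, with no visible effect.

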